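# Lock both aisle buttons and isolate the shelving console

## Task

Close down the mobile-shelving console for the night: make sure that both round push-lock buttons are latched in (a full press latches a button that is out, another full press releases it; either may already be in, so feel which ones need it). Only when both are latched and let go, slide the small recessed switch all the way along its slot to the end beside the little glass lamp. Leave the other things on the desk where they are.

Things in the scene. Friction and masses are not known exactly. Their poses are not given: they have to be found in the camera images.
- console: Grey steel box 200 x 240 x 56 mm (x, y, z), fixed on the desk; origin at the centre of its underside, front towards -x, z up. In its flat top: two round buttons at x = +40, y = +58 and -58 mm; near the front a recessed slot, x -64 to -32 mm, y -42 to +42 mm, floor 7 mm below the top; beyond the slot's +y end a glass lamp dome 20 mm across, 11 mm high, at x = -48, y = +66 mm.
- lock_a_top (a point): Centre of the flat top of a push-lock button: black cap 30 mm across in a fixed collar 48 mm across, 4 mm high. It stands in either of the console's two places. Height of the cap's top above the desk: 76 mm released (out), 68 mm latched (in), 64 mm at the stop of a full press. Each full press to the stop and let rise changes out to in or in to out.
- lock_b_top (a point): The same point of the other, identical button. Spring of both: about 3 N starts it from out, 5 N from in, 6 to 9 N just before the stop; press slowly until about 12 N is felt for a sure full press. A touch of 2 N does not move it noticeably. A half press changes nothing. Either button may start in or out.
- switch_top (a point): Centre of the top of the slide switch: a black ribbed block 20 mm wide (x) by 14 mm long (y), 6.5 mm high, in the slot on the console, its top level with the console's top (56 mm above the desk). It slides along the console's +y axis only, towards the lamp. Behind it (towards -y) the slot is empty for 42 mm or more and takes two shut fingertips, which can push the block's end face.
- switch (a joint): Travel of the slide switch in m: 0 (block centre at console y = +7 mm, 42 mm of empty slot behind it) to 0.028 (fully home at the lamp end, centre at y = +35 mm). It starts between 0 and 0.008, slides with about 1.5 N and stays where it is left.
- mug: White mug, 80 mm across, 92 mm high; origin at the centre of its underside. Not to be disturbed.
- stamp: Dark wooden hand stamp, 40 mm across, 74 mm high, standing; origin at the centre of its underside. Not to be disturbed.
- stapler: Black stapler 140 x 34 x 44 mm, long along its x; origin at the centre of its underside. Not to be disturbed.

How it is judged:
By the outcome, as a careful person would: the job done as asked, in the order asked, and still so for the second after the job is handed in, with the robot touching nothing.
It also fails if it takes over 45 s, if anything falls off the work surface, if the arm or the gripper's body presses on something with over 40 N, if the wrist force passes 120 N, or if a joint passes its speed limit or range.

## Robot

A 6-joint arm with a two-finger parallel gripper is mounted at the origin on the work surface. World frame = base frame: x ahead of the robot, y to its left, z up, the work surface at z = 0. Lengths are in mm, angles in rad, forces in N, time in s.
With the tool pointing down it reaches from about 250 to 725 mm from the base axis. Payload 9.7 kg.
Tool frame: the origin (TCP) lies at the very end of the fingers, on their centre line; the grasp point (between the pads) lies 19 mm behind it; z points along the fingers, y is the line along which they close (so a half turn about z gives the same grasp; the last joint's range is limited). The gripper opens to 85 mm and grips with 20 to 120 N. Pads are 22 mm wide; open, the fingers measure 114 mm over their backs; the gripper's body (76 mm by 85 mm) begins 54 mm behind the grasp point. The pads swing forward as they close: fully open they stand 13 mm farther back than shut.
Start: joints at [1.323, 0.087, 0.176, 1.66, 0, 1.571], TCP at [134.897, 533.198, 231.284] pointing down, gripper open.
Joint ranges: [-3.13, 3.13], [-0.85, 1.81], [-1.15, 1.24], [-2.2, 2.28], [-1.44, 1.52], [-3.14, 3.14]. Speed limits (rad/s): [2.22, 2.22, 2.57, 3.14, 3.14, 3.14].

## Interface

Orientations are given as a rotation vector (axis times angle).
In Python, from station import bot, optics gives the robot as it stands.
- The arm moves only by the shell command python3 -m handwheel 'ROWS'. ROWS is JSON, a list of rows, each a list of 3 entries, a list of its own where there are three numbers: the opening, from 0 (shut) to 1 (fully open), then the shift along the tool's x, y, z in units of 600 mm (1.0 is 600 mm), then the turn about the tool's z in units of 30 degrees (1.0 is 30 degrees). A call has 1 to 10 rows; each row is the pose to reach, as a shift and turn from the pose commanded when the call began, along the tool's axes at that moment; what a row does not reach only later rows make up. A row lasts 1/12 s, in which the tool goes at most 41.7 mm and 7.16 degrees, less where a joint would pass 70% of its speed; a pose out of reach is approached as far as the arm can. A call with a number of a shift or a turn outside -1 to 1 is refused whole. A call with a gripper value outside its range is refused whole. The fingers move at their own pace and stop on an object; the grip force is fixed at half the most. Time passes only in rows, so rows that repeat a pose let the fingers close. It gives the time, the measured TCP pose, the force, the opening and the grip force at its end, in the units of the state.
- bot.get_obs(): the state, without advancing time (a new reading comes with each control period).
- optics.capture(name): name is "side" or "top"; returns the picture (400x640x3 uint8, red, green, blue); there is no depth.
- optics.camera_params(name): a dict with "mtx" (3x3 intrinsics, pixels), "extrinsics" (4x4, takes a point from world to camera coordinates). Camera axes: x right, y down, z forward; pixel columns grow to the right and rows downward; lengths in mm; the calibration is good to about 2 mm. A picture is of the moment at which its call begins. camera_params takes no time and is no camera call.
- bot.sign_off(): hands the job in; it is judged then, once.
Trained networks look in the newest picture that a camera, given by its name, has taken for a name from the list of things; names that differ only in an ending like _2 or _b are one class to them, and where a whole thing is asked for, a point or a joint stands for the part that bears it (a point fixed in the world has none). Each returns a list of dicts, best first, with "p" (0 to 1); they miss things now and then, are a little off and sometimes report something else, mostly with a low value. They report only what shows in the picture. A call takes as long as a camera call.
- optics.regions_of(query, camera): "pixels" (400x640 bool, what is visible of it) and "bbox" ([left, top, right, bottom] in pixels, round what is visible of it).
The state is a dict: "clock": time; "q": joint angles; "joint_vel": joint speeds; "effort": joint torques, N m; "tool_pos": TCP position; "tcp_rot": TCP orientation; "ft_force": force on the tool from outside, world axes, zero at the start; "wrist_torque": the same for the moment, N m; "grip_width": finger opening in mm; "grip_force": force on a finger pad.
Only numpy, scipy, OpenCV 4.12 (cv2) and the standard library are available. Lean on these libraries where they do the work, as an engineer would, in place of code of your own. Each camera call takes 0.05 s, during which the arm holds its last target. There are 200 camera calls.

## Working session

There is one attempt and no reset: what is moved stays moved. The work goes in short steps, Python scripts to look and compute and a shell command to move; the robot and the scene stay as the last step left them, time stands still between calls to the robot, and variables do not carry over. Pictures are saved under pics/ and viewed, at most 10 in all, crops included, and the job is handed in when it is done.

```bash
mkdir -p pics
cat > h.py <<'E'
from station import bot, optics
import numpy as np, cv2
def P(c):
    d=optics.camera_params(c); return np.array(d["mtx"]),np.array(d["extrinsics"])
def proj(c,p):
    K,E=P(c); q=K@(E[:3,:3]@np.array(p,float)+E[:3,3]); return q[:2]/q[2]
def onz(c,uv,z):
    K,E=P(c); R,t=E[:3,:3],E[:3,3]; o=-R.T@t; d=R.T@np.linalg.inv(K)@np.array([uv[0],uv[1],1.]); return o+d*(z-o[2])/d[2]
def tri(uv1,uv2):
    M=[(P(c)[0]@P(c)[1][:3]) for c in("top","side")]
    X=cv2.triangulatePoints(M[0],M[1],np.array(uv1,float).reshape(2,1),np.array(uv2,float).reshape(2,1)); return (X[:3]/X[3]).ravel()
E
python3 - <<'E'
from h import *
ims=[]
for c in("top","side"):
    im=optics.capture(c)[:,:,::-1]; cv2.imwrite(f"pics/{c}0.png",im)
    K,E=P(c); print(c,(-E[:3,:3].T@E[:3,3]).round())
    for q in("console","lock_a_top","switch_top","mug","stamp","stapler"):
        for r in optics.regions_of(q,c)[:3]:
            m=r["pixels"]; ys,xs=np.nonzero(m); print(c,q,round(r["p"],2),r["bbox"],xs.mean().round(1),ys.mean().round(1),m.sum())
print(bot.get_obs())
E
```

```text
top [ 429.    3. 1024.]
top console 0.96 [315.7, 136.8, 415.6, 222.3] 366.4 182.9 6634
top console 0.5 [341.0, 163.7, 347.9, 171.3] 342.6 166.7 88
top lock_a_top 0.53 [341.4, 161.0, 346.6, 172.3] 342.5 166.7 94
top lock_a_top 0.4 [453.1, 210.0, 484.0, 261.7] 468.4 235.7 798
top switch_top 0.4 [358.2, 195.3, 367.3, 203.5] 363.5 199.3 35
top mug 0.72 [149.5, 127.8, 197.9, 164.6] 175.3 147.1 1211
top stamp 0.68 [175.5, 243.7, 198.4, 258.8] 189.8 252.2 248
top stapler 0.75 [454.3, 212.7, 483.5, 264.0] 468.8 236.3 790
side [376. 837. 946.]
side console 0.63 [342.4, 97.7, 385.4, 123.4] 362.4 109.9 700
side console 0.56 [255.5, 127.3, 344.5, 206.5] 301.6 167.9 5300
side switch_top 0.45 [312.8, 157.4, 324.1, 164.4] 318.3 161.0 48
side mug 0.69 [187.0, 298.0, 233.9, 363.2] 209.6 326.5 2152
side stapler 0.82 [340.5, 97.6, 387.7, 122.9] 362.6 109.8 703
side stapler 0.26 [318.2, 157.0, 326.8, 161.9] 319.0 161.0 31
{'clock': 0.7, 'q': array([1.32300143e+00, 8.68680788e-02, 1.75916167e-01, 1.65979006e+00,
       3.37139797e-05, 1.57076020e+00]), 'joint_vel': array([-0.0002625 , -0.00202717,  0.00083299, -0.00045582,  0.00098938,
        0.00068384]), 'effort': array([-4.49437604e-03, -5.19969678e+01,  4.64779007e+01,  1.26512517e-03,
        3.74133322e-05,  1.00715383e-06]), 'tool_pos': array([134.88860191, 533.20757536, 231.31002976]), 'tcp_rot': array([-3.88180626e-01, -3.11749133e+00, -9.12682818e-05]), 'ft_force': array([-0.75520616, -0.67930326,  0.50193822]), 'wrist_torque': array([-0.00198955,  0.02592488,  0.06164749]), 'grip_force': 0.0, 'grip_width': 85.52246401620178}
```

View pics/top0.png

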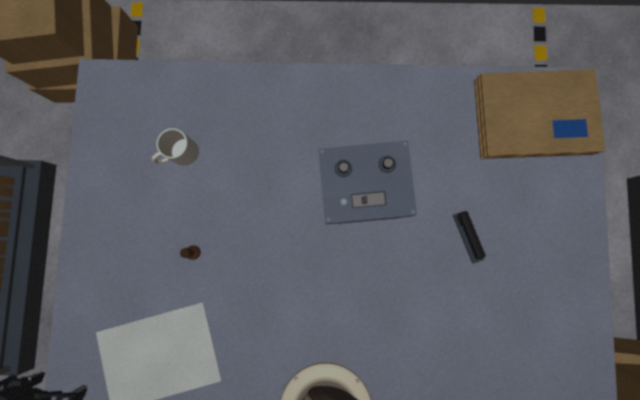

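View pics/side0.png

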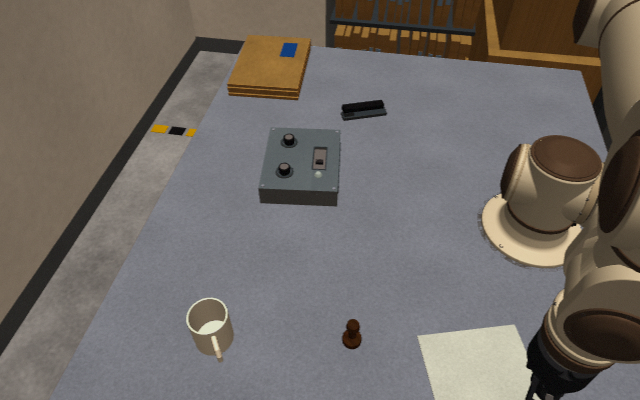

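The top view shows the console at about (319-415, 141-223), its buttons at (343,167) and (388,163), the lamp at (344,202), and the switch at about (364,200). In the side view the buttons are at (289,140) and (284,170). I'll zoom in on both.

Run:
```python
import cv2
a=cv2.imread("pics/top0.png")[134:230,312:422]; b=cv2.imread("pics/side0.png")[120:210,252:350]
cv2.imwrite("pics/ca.png",cv2.resize(a,None,fx=6,fy=6,interpolation=cv2.INTER_CUBIC)*1)
cv2.imwrite("pics/cb.png",cv2.resize(b,None,fx=6,fy=6,interpolation=cv2.INTER_CUBIC))
```

```text
(no output)
```

View pics/ca.png

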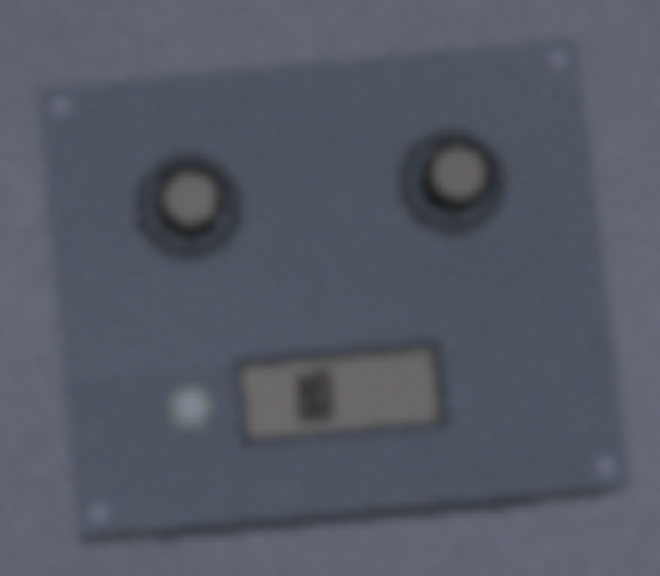

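View pics/cb.png

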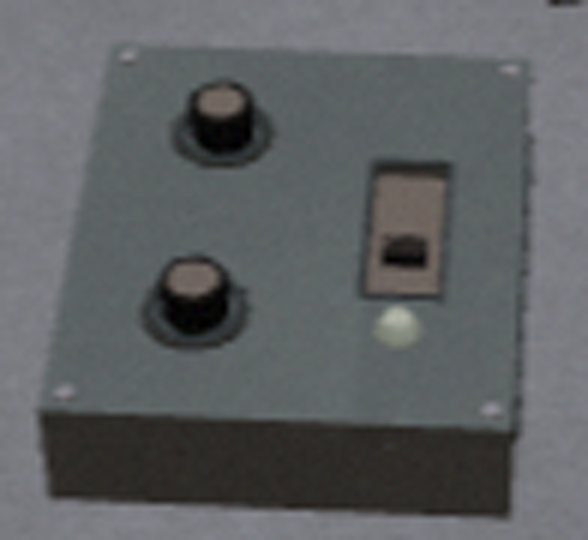

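```bash
cat > fit.py <<'E'
from h import *
from scipy.optimize import least_squares
A=np.array([312,134]);B=np.array([252,120]); f=lambda o,u:o+(np.array(u)+.5)/6-.5
obs=[("top",A,(40,92),(100,120,0)),("top",A,(578,40),(100,-120,0)),("top",A,(625,486),(-100,-120,0)),("top",A,(81,532),(-100,120,0)),
("top",A,(240,362),(-32,42,0)),("top",A,(438,346),(-32,-42,0)),("top",A,(444,422),(-64,-42,0)),("top",A,(248,440),(-64,42,0)),
("top",A,(188,207),(40,58,4)),("top",A,(451,182),(40,-58,4)),
("side",B,(112,46),(100,-120,0)),("side",B,(528,62),(-100,-120,0)),("side",B,(515,432),(-100,120,0)),("side",B,(42,408),(100,120,0)),
("side",B,(375,165),(-32,-42,0)),("side",B,(452,165),(-64,-42,0)),("side",B,(440,297),(-64,42,0)),("side",B,(362,296),(-32,42,0)),
("side",B,(222,133),(40,-58,4)),("side",B,(195,308),(40,58,4))]
def T(v,p):
    c,s=np.cos(v[2]),np.sin(v[2]); return np.array([v[0]+c*p[0]-s*p[1],v[1]+s*p[0]+c*p[1],v[3]+p[2]])
def res(v,sel=None): return np.concatenate([proj(o[0],T(v,o[3]))-f(o[1],o[2]) for o in obs if sel in(None,o[0])])
if __name__=="__main__":
    for sel in(None,"top","side"):
        if sel: r=least_squares(lambda w:res([*w,56],sel),[530,-70,.1],loss="soft_l1")
        else: r=least_squares(res,[530,-70,.1,56],loss="soft_l1"); v=r.x; print(res(v).reshape(-1,2).round(1).tolist())
        print(sel,r.x.round(3))
    print("caps",tri(f(A,(190,198)),f(B,(195,278))).round(1),tri(f(A,(458,174)),f(B,(221,100))).round(1))
    print("switch",onz("top",f(A,(314,396)),56).round(1),onz("side",f(B,(405,242)),56).round(1))
    for n,p in dict(b1=(40,58,20),b2=(40,-58,20),sw0=(-48,7,0),lamp=(-48,66,0),slot=(-48,-22,0)).items(): print(n,T(v,p).round(1))
E
python3 fit.py
```

```text
[[-0.4, -0.4], [-0.1, -0.2], [1.0, 0.2], [-0.4, 1.1], [0.4, 0.8], [-0.6, 0.5], [-0.3, -0.1], [0.3, -0.1], [0.4, -0.0], [0.5, 0.0], [-0.2, -0.0], [0.4, -0.2], [-0.3, -0.0], [-0.7, 0.7], [0.2, 0.1], [-0.9, 0.6], [-0.5, 0.1], [0.3, -0.2], [0.0, -0.5], [0.0, -0.1]]
None [ 5.95373e+02 -9.27860e+01  1.20000e-01  5.38840e+01]Traceback (most recent call last):
  File "fit.py", line 15, in <module>
    if sel: r=least_squares(lambda w:res([*w,56],sel),[530,-70,.1],loss="soft_l1")
              ~~~~~~~~~~~~~^^^^^^^^^^^^^^^^^^^^^^^^^^^^^^^^^^^^^^^^^^^^^^^^^^^^^^^
    return func(*args, **kwargs)
    result = trf(vector_fun.fun, vector_fun.jac, x0, f0, J0, lb, ub, ftol, xtol,
                 gtol, max_nfev, x_scale, loss_function, tr_solver,
                 tr_options.copy(), verbose, callback=callback_wrapped)
    return trf_no_bounds(
        fun, jac, x0, f0, J0, ftol, xtol, gtol, max_nfev, x_scale,
        loss_function, tr_solver, tr_options, verbose, callback=callback)
    J = jac(x)
    self._update_jac()
    ~~~~~~~~~~~~~~~~^^
    self.J = self.jac_wrapped(xp_copy(self.x), f0=self.f)
 
[... 906 characters left out ...]
^^^^^^^^^^^^^^^^^^^^^
  File "fit.py", line 15, in <lambda>
    if sel: r=least_squares(lambda w:res([*w,56],sel),[530,-70,.1],loss="soft_l1")
                                     ~~~^^^^^^^^^^^^^
  File "fit.py", line 12, in res
    def res(v,sel=None): return np.concatenate([proj(o[0],T(v,o[3]))-f(o[1],o[2]) for o in obs if sel in(None,o[0])])
                                                ~~~~^^^^^^^^^^^^^^^^
  File "h.py", line 6, in proj
    K,E=P(c); q=K@(E[:3,:3]@np.array(p,float)+E[:3,3]); return q[:2]/q[2]
        ~^^^
  File "h.py", line 4, in P
    d=optics.camera_params(c); return np.array(d["mtx"]),np.array(d["extrinsics"])
ValueError: time passes only in moves, steps and waits
```

```bash
sed -i 's/^def P(c):/import functools\n@functools.lru_cache\ndef P(c):/' h.py
cat >> h.py <<'E'
from scipy.spatial.transform import Rotation
def rel(target,yaw=None):
    o=bot.get_obs(); R=Rotation.from_rotvec(o["tcp_rot"]).as_matrix(); d=R.T@(np.array(target)-o["tool_pos"]); return d.round(2),(d/600).round(4)
E
cat >> fit.py <<'E'
    R=Rotation.from_rotvec(bot.get_obs()["tcp_rot"]).as_matrix(); print(R.round(3)); print(np.degrees(np.arctan2(R[1,0],R[0,0])),np.degrees(v[2]))
    t=T(v,(40,58,0)); t[2]=120; print(rel(t), bot.get_obs()["clock"])
E
python3 fit.py
```

```text
[[-0.4, -0.4], [-0.1, -0.2], [1.0, 0.2], [-0.4, 1.1], [0.4, 0.8], [-0.6, 0.5], [-0.3, -0.1], [0.3, -0.1], [0.4, -0.0], [0.5, 0.0], [-0.2, -0.0], [0.4, -0.2], [-0.3, -0.0], [-0.7, 0.7], [0.2, 0.1], [-0.9, 0.6], [-0.5, 0.1], [0.3, -0.2], [0.0, -0.5], [0.0, -0.1]]
None [ 5.95373e+02 -9.27860e+01  1.20000e-01  5.38840e+01]
top [ 5.95495e+02 -9.24230e+01  1.18000e-01]
side [ 5.94482e+02 -9.08290e+01  1.22000e-01]
caps [627.4 -29.7  76.5] [ 641.4 -144.3   77.2]
switch [546.3 -86.1  56. ] [546.3 -88.7  56. ]
b1 [628.1 -30.4  73.9]
b2 [ 642.  -145.6   73.9]
sw0 [546.9 -91.6  53.9]
lamp [539.8 -33.   53.9]
slot [ 550.4 -120.4   53.9]
[[-0.969  0.245 -0.   ]
 [ 0.245  0.969  0.   ]
 [ 0.     0.    -1.   ]]
165.8044683284579 6.885680316339232
(array([-616.4 , -425.45,  111.27]), array([-1.0273, -0.7091,  0.1854])) 0.7
```

```bash
python3 -m handwheel '[[0,[-0.5,-0.345,0],-0.35],[0,[-0.5,-0.345,0],-0.703],[0,[-0.5,-0.345,0],-0.703],[0,[-0.5,-0.345,0],-0.703],[0,[-0.5,-0.345,0],-0.703],[0,[-0.5,-0.345,0],-0.703],[0,[-0.5,-0.345,0],-0.703],[0,[-0.5,-0.345,0],-0.703],[0,[-0.5,-0.345,0],-0.703],[0,[-0.5,-0.345,0],-0.703]]'; python3 -c "
from h import *
R=Rotation.from_rotvec(bot.get_obs()['tcp_rot']).as_matrix(); print(np.degrees(np.arctan2(R[1,0],R[0,0])))
print(rel((628,-30,120)),bot.get_obs()['clock'])"
```

```text
clock: 1.53
tool_pos: [378.2, 254.6, 231.3]
tcp_rot: [-0.18, 3.135, -0.002]
ft_force: [-0.1, -0.5, -0.2]
grip_width: -0.1
grip_force: 0.0
-173.43648235490966
(array([-215.5 , -311.12,  111.97]), array([-0.3592, -0.5185,  0.1866])) 1.5333
```

```bash
python3 -m handwheel '[[0,[-0.36,-0.518,0.1],0],[0,[-0.36,-0.518,0.1],0],[0,[-0.36,-0.518,0.1],0],[0,[-0.36,-0.518,0.1],0],[0,[-0.36,-0.518,0.1],0],[0,[-0.36,-0.518,0.1],0],[0,[-0.36,-0.518,0.1],0],[0,[-0.36,-0.518,0.1],0],[0,[-0.36,-0.518,0.1],0],[0,[-0.36,-0.518,0.18],0]]'; python3 -c "
from h import *
print(rel((628,-30,90)),bot.get_obs()['clock'])
im=optics.capture('top'); cv2.imwrite('pics/t1.png',cv2.resize(im[100:240,280:440,::-1],None,fx=4,fy=4,interpolation=2))
im=optics.capture('side'); cv2.imwrite('pics/s1.png',cv2.resize(im[80:220,230:390,::-1],None,fx=5,fy=4.2,interpolation=2))
print([proj(c,(628,-30,72)) for c in('top','side')])"
```

```text
clock: 2.37
tool_pos: [632.6, -27.1, 137.3]
tcp_rot: [-0.183, 3.124, -0.004]
ft_force: [1.5, 0.6, 0.1]
grip_width: -0.2
grip_force: 0.0
(array([ 5.5 , -2.17, 47.26]), array([ 0.0092, -0.0036,  0.0788])) 2.3667
[array([343.33115157, 167.03318808]), array([283.80397942, 167.02229357])]
```

View pics/s1.png

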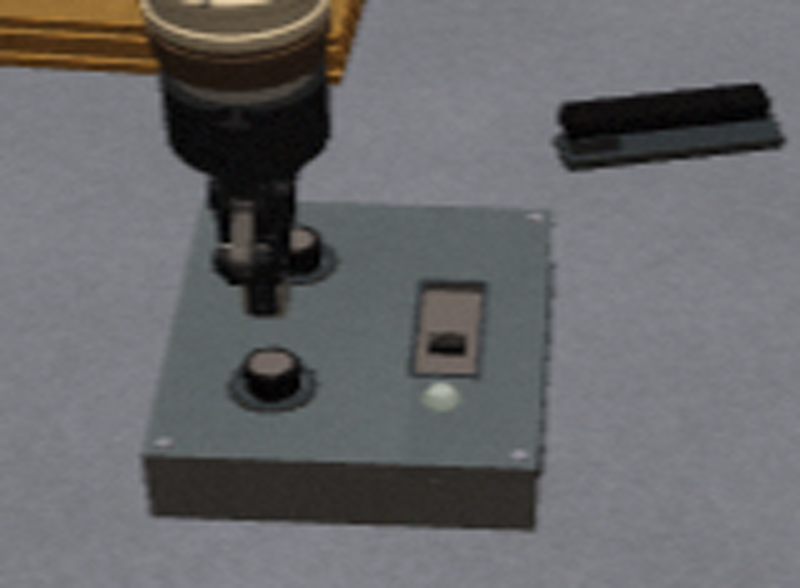

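The side view shows the shut fingers above and in line with the +y button (cap at about (272,362) in the crop). Descending to just above it.

```bash
python3 -m handwheel '[[0,[0.009,-0.0036,0.03],0],[0,[0.009,-0.0036,0.06],0],[0,[0.009,-0.0036,0.0788],0],[0,[0.009,-0.0036,0.0788],0],[0,[0.009,-0.0036,0.0788],0],[0,[0.009,-0.0036,0.0788],0]]'; python3 -c "
from h import *
print(rel((628,-30,74)),bot.get_obs()['ft_force'],bot.get_obs()['clock'])"
```

```text
clock: 2.97
tool_pos: [621.2, -25.0, 85.9]
tcp_rot: [-0.19, 3.134, -0.0]
ft_force: [-0.4, -0.0, 0.7]
grip_width: -0.1
grip_force: 0.0
(array([-6.12, -5.76, 11.91]), array([-0.0102, -0.0096,  0.0199])) [-0.42364274 -0.00288198  0.73387038] 2.9667
```

```bash
python3 -m handwheel '[[0,[-0.0102,-0.0096,0],0],[0,[-0.0102,-0.0096,0],0],[0,[-0.0102,-0.0096,0.005],0],[0,[-0.0102,-0.0096,0.01],0],[0,[-0.0102,-0.0096,0.015],0],[0,[-0.0102,-0.0096,0.017],0],[0,[-0.0102,-0.0096,0.02],0],[0,[-0.0102,-0.0096,0.02],0],[0,[-0.0102,-0.0096,0.02],0]]'
```

```text
clock: 3.72
tool_pos: [627.5, -30.5, 72.4]
tcp_rot: [-0.189, 3.136, -0.0]
ft_force: [-0.2, -1.0, 3.3]
grip_width: -0.4
grip_force: 1.9
```

```bash
for i in 1 2; do python3 -m handwheel '[[0,[0,0,0.002],0],[0,[0,0,0.002],0]]'|egrep 'tool_pos|ft'; done
```

```text
tool_pos: [627.6, -30.5, 71.1]
ft_force: [0.7, -1.4, 3.8]
tool_pos: [627.6, -30.5, 69.8]
ft_force: [0.2, -0.1, 4.6]
```

Force is already rising above 68 mm, so this button is out. Pressing it fully.

```bash
for i in 1; do python3 -m handwheel '[[0,[0,0,0.003],0],[0,[0,0,0.006],0],[0,[0,0,0.008],0],[0,[0,0,0.008],0],[0,[0,0,0.008],0]]'|egrep 'tool_pos|ft'; done
```

```text
tool_pos: [627.6, -30.5, 65.2]
ft_force: [-1.1, -0.6, 5.1]
```

```bash
python3 -m handwheel '[[0,[0,0,0.002],0],[0,[0,0,0.002],0]]'|egrep 'tool_pos|ft'
```

```text
tool_pos: [627.6, -30.5, 63.9]
ft_force: [-0.6, -0.2, 5.0]
```

```bash
python3 -m handwheel '[[0,[0,0,0.0015],0],[0,[0,0,0.0015],0]]'|egrep 'tool_pos|ft'
```

```text
tool_pos: [627.6, -30.5, 63.8]
ft_force: [-2.1, -0.7, 10.2]
```

```bash
python3 -m handwheel '[[0,[0,0,0.0008],0],[0,[0,0,0.0008],0],[0,[0,0,0.0008],0]]'|egrep 'tool_pos|ft'
```

```text
tool_pos: [627.6, -30.5, 63.8]
ft_force: [-4.0, -1.9, 13.6]
```

```bash
python3 -m handwheel '[[0,[0,0,-0.004],0],[0,[0,0,-0.008],0],[0,[0,0,-0.011],0],[0,[0,0,-0.014],0],[0,[0,0,-0.016],0],[0,[0,0,-0.016],0],[0,[0,0,-0.016],0]]'|egrep 'tool_pos|ft'
```

```text
tool_pos: [627.4, -30.4, 71.7]
ft_force: [-0.8, -0.1, 0.9]
```

At 71.7 mm there is no contact force, so the first button is latched. On to the other one.

```bash
python3 -c "
from h import *
print(rel((641.7,-145,84)))"; python3 -m handwheel '[[0,[0,0,-0.03],0],[0,[0.0,-0.1,-0.03],0],[0,[0,-0.193,-0.03],0],[0,[0,-0.193,-0.03],0],[0,[0,-0.193,-0.03],0],[0,[0,-0.193,-0.03],0],[0,[0,-0.193,-0.03],0],[0,[0,-0.193,-0.03],0]]'; python3 -c "
from h import *
print(rel((641.7,-145,74)))"
```

```text
(array([  -0.46, -115.5 ,  -12.29]), array([-0.0008, -0.1925, -0.0205]))
clock: 6.3
tool_pos: [641.3, -144.4, 89.9]
tcp_rot: [0.19, -3.135, -0.001]
ft_force: [0.3, 0.1, -0.0]
grip_width: -0.0
grip_force: 0.0
(array([-0.38, -0.63, 15.86]), array([-0.0006, -0.001 ,  0.0264]))
```

```bash
python3 -m handwheel '[[0,[0,-0.001,0.01],0],[0,[0,-0.001,0.018],0],[0,[0,-0.001,0.022],0],[0,[0,-0.001,0.026],0],[0,[0,-0.001,0.03],0],[0,[0,-0.001,0.03],0],[0,[0,-0.001,0.03],0]]'|egrep 'tool_pos|ft'
```

```text
tool_pos: [641.5, -145.7, 72.2]
ft_force: [-1.6, 2.7, 3.0]
```

```bash
python3 -m handwheel '[[0,[0,0,0.002],0],[0,[0,0,0.002],0]]'|egrep 'tool_pos|ft'
```

```text
tool_pos: [641.6, -145.9, 71.0]
ft_force: [-1.3, 3.1, 3.4]
```

Same force signature, so this one is out too. Pressing.

```bash
python3 -m handwheel '[[0,[0,0,0.003],0],[0,[0,0,0.006],0],[0,[0,0,0.009],0],[0,[0,0,0.011],0],[0,[0,0,0.013],0],[0,[0,0,0.013],0]]'|egrep 'tool_pos|ft'
```

```text
tool_pos: [641.6, -146.0, 63.8]
ft_force: [-1.8, 3.7, 8.7]
```

```bash
python3 -m handwheel '[[0,[0,0,0.0006],0],[0,[0,0,0.0006],0]]'|egrep 'tool_pos|ft'
```

```text
tool_pos: [641.7, -146.0, 63.9]
ft_force: [-3.8, 4.1, 9.4]
```

```bash
python3 -m handwheel '[[0,[0,0,0.0015],0],[0,[0,0,0.0015],0],[0,[0,0,0.0015],0]]'|egrep 'tool_pos|ft'
```

```text
tool_pos: [641.7, -146.0, 63.8]
ft_force: [-5.2, 4.8, 15.6]
```

```bash
python3 -m handwheel '[[0,[0,0,-0.004],0],[0,[0,0,-0.008],0],[0,[0,0,-0.011],0],[0,[0,0,-0.014],0],[0,[0,0,-0.016],0],[0,[0,0,-0.016],0],[0,[0,0,-0.016],0]]'|egrep 'tool_pos|ft'
```

```text
tool_pos: [641.4, -146.2, 71.1]
ft_force: [-0.4, -0.1, -0.1]
```

```bash
python3 -m handwheel '[[0,[0,0,-0.03],0],[0,[0,0,-0.03],0],[0,[0.07,0.05,-0.03],0],[0,[0.145,0.066,-0.03],0],[0,[0.145,0.066,-0.03],0],[0,[0.145,0.066,-0.02],0],[0,[0.145,0.066,0],0],[0,[0.145,0.066,0.005],0],[0,[0.145,0.066,0.005],0],[0,[0.145,0.066,0.005],0]]'; python3 -c "
from h import *
print(rel((549.8,-116.6,50.8)))
im=optics.capture('side'); a=cv2.resize(im[120:210,252:350,::-1],None,fx=6,fy=6,interpolation=2); cv2.imwrite('pics/s2.png',a)
"
```

```text
clock: 9.38
tool_pos: [550.6, -117.3, 67.5]
tcp_rot: [0.189, -3.135, -0.0]
ft_force: [0.8, -0.2, -0.2]
grip_width: 0.1
grip_force: 0.0
(array([ 0.72,  0.77, 16.74]), array([0.0012, 0.0013, 0.0279]))
```

View pics/s2.png

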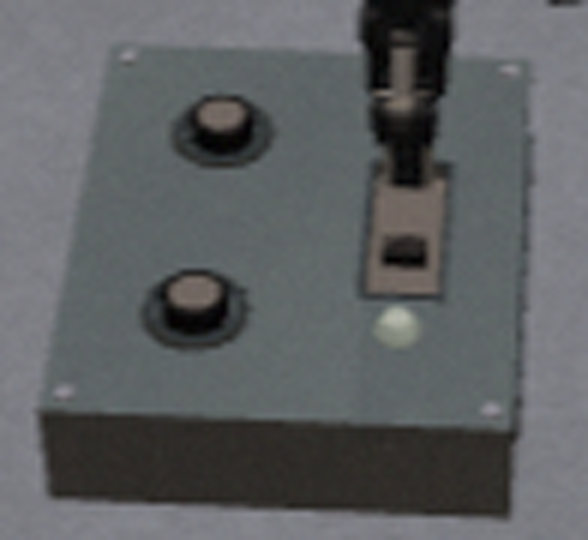

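Both caps now sit about 2 px lower (13 px in the crop, at (223,113) and (195,291)), so both are latched. The fingers are over the rear of the slot and centred across it. Descending into the slot.

```bash
python3 -m handwheel '[[0,[0.001,0.001,0.008],0],[0,[0.001,0.001,0.014],0],[0,[0.001,0.001,0.02],0],[0,[0.001,0.001,0.024],0],[0,[0.001,0.001,0.027],0],[0,[0.001,0.001,0.027],0],[0,[0.001,0.001,0.027],0]]'; python3 -c "
from h import *
print(rel((549.8,-116.6,51)))"
```

```text
clock: 10.02
tool_pos: [549.6, -116.6, 52.1]
tcp_rot: [0.189, -3.136, -0.0]
ft_force: [0.2, -0.9, 0.9]
grip_width: -0.4
grip_force: 0.0
(array([-0.21,  0.  ,  1.1 ]), array([-0.0003,  0.    ,  0.0018]))
```

```bash
python3 -m handwheel '[[0,[0,0,0.0015],0],[0,[0,0.006,0.0015],0],[0,[0,0.012,0.0015],0],[0,[0,0.018,0.0015],0],[0,[0,0.024,0.0015],0],[0,[0,0.03,0.0015],0],[0,[0,0.036,0.0015],0],[0,[0,0.042,0.0015],0],[0,[0,0.042,0.0015],0]]'|egrep 'tool_pos|ft'
```

```text
tool_pos: [546.6, -90.9, 51.3]
ft_force: [-0.6, 0.5, 0.6]
```

```bash
python3 -m handwheel '[[0,[0,0.004,0],0],[0,[0,0.008,0],0],[0,[0,0.008,0],0]]'|egrep 'tool_pos|ft'
```

```text
tool_pos: [546.0, -86.5, 51.3]
ft_force: [-0.2, 0.5, 0.1]
```

```bash
python3 -c "
from h import *
im=optics.capture('side'); a=cv2.resize(im[120:210,252:350,::-1],None,fx=6,fy=6,interpolation=2); cv2.imwrite('pics/s3.png',a)
"
```

```text
(no output)
```

View pics/s3.png

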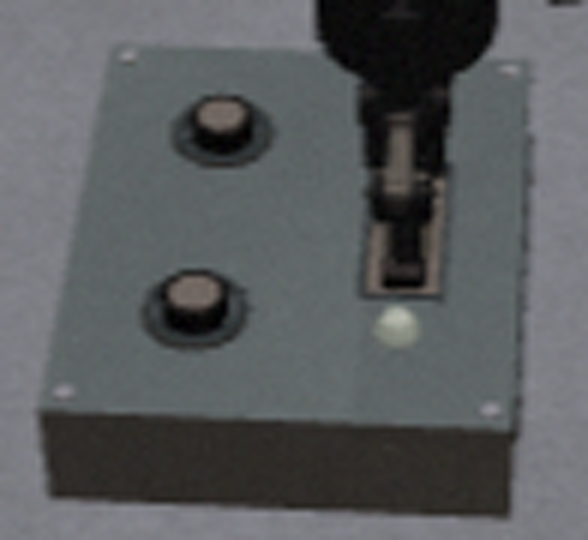

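The block is being pushed; its lower edge moved from about (405,265) to (403,285) in the crop. I'll keep pushing until the end stop is felt.

```bash
python3 -m handwheel '[[0,[0,0.004,0],0],[0,[0,0.007,0],0],[0,[0,0.007,0],0]]'|egrep 'tool_pos|ft'
```

```text
tool_pos: [545.5, -82.4, 51.2]
ft_force: [-0.5, 0.1, -0.2]
```

```bash
python3 -m handwheel '[[0,[0,0.003,0],0],[0,[0,0.005,0],0],[0,[0,0.005,0],0]]'|egrep 'tool_pos|ft'
```

```text
tool_pos: [545.1, -79.5, 51.2]
ft_force: [0.2, -0.8, 0.2]
```

```bash
python3 -m handwheel '[[0,[0,0.003,0],0],[0,[0,0.003,0],0]]'|egrep 'tool_pos|ft'
```

```text
tool_pos: [545.0, -77.7, 51.2]
ft_force: [0.1, -0.2, -0.3]
```

```bash
python3 -m handwheel '[[0,[0,0.003,0],0],[0,[0,0.003,0],0]]'|egrep 'tool_pos|ft'
```

```text
tool_pos: [544.8, -76.7, 51.3]
ft_force: [0.3, -5.3, -1.3]
```

```bash
python3 -c "
from h import *
im=optics.capture('side'); a=im[120:210,252:350,::-1]; im=optics.capture('top'); b=im[134:224,312:410,::-1]; cv2.imwrite('pics/s4.png',cv2.resize(np.hstack([a,b]),None,fx=4,fy=6,interpolation=2))
"
```

```text
(no output)
```

View pics/s4.png

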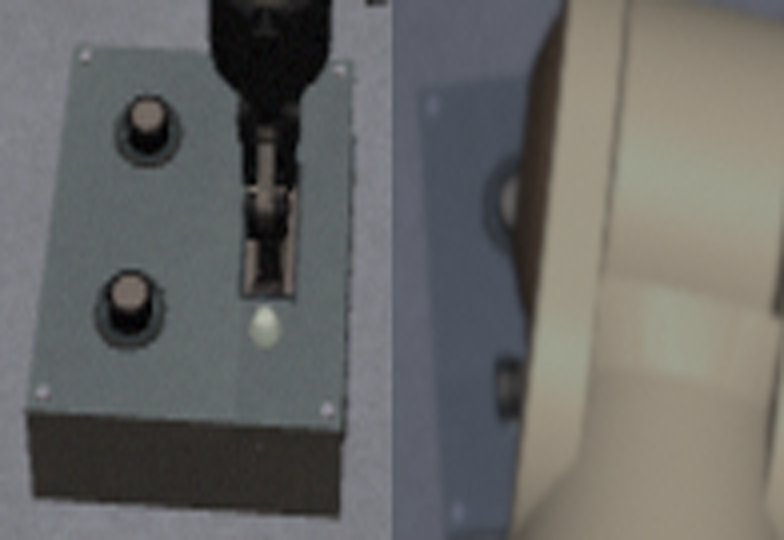

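The block is now at the lamp end of the slot (crop (268,290)), and 5 N was felt. One firmer nudge, then back off and lift.

```bash
python3 -m handwheel '[[0,[0,0.002,0],0],[0,[0,0.003,0],0],[0,[0,0.003,0],0],[0,[0,0.003,0],0]]'|egrep 'tool_pos|ft'
```

```text
tool_pos: [544.8, -76.4, 51.3]
ft_force: [2.3, -13.6, -1.8]
```

```bash
python3 -m handwheel '[[0,[0,-0.005,0],0],[0,[0,-0.015,0],0],[0,[0,-0.02,0],0],[0,[0,-0.02,0],0],[0,[0,-0.02,-0.03],0],[0,[0,-0.02,-0.08],0],[0,[0,-0.02,-0.15],0],[0,[0.1,-0.02,-0.2],0],[0,[0.2,-0.02,-0.2],0],[0,[0.2,-0.02,-0.2],0]]'|egrep 'tool_pos|ft|clock'; python3 -m handwheel '[[0,[0.12,0.17,-0.1],0],[0,[0.12,0.17,-0.1],0],[0,[0.12,0.17,-0.1],0],[0,[0.12,0.17,-0.1],0],[0,[0.12,0.17,-0.1],0]]' | grep tool_pos; python3 -c "
from h import *
im=optics.capture('side'); a=im[120:210,252:350,::-1]; im=optics.capture('top'); b=im[134:224,312:410,::-1]; cv2.imwrite('pics/s5.png',cv2.resize(np.hstack([a,b]),None,fx=4,fy=6,interpolation=2))
"
```

```text
clock: 13.17
tool_pos: [426.5, -100.4, 172.2]
ft_force: [-1.0, -1.0, 1.0]
tool_pos: [342.4, -6.4, 233.6]
```

View pics/s5.png

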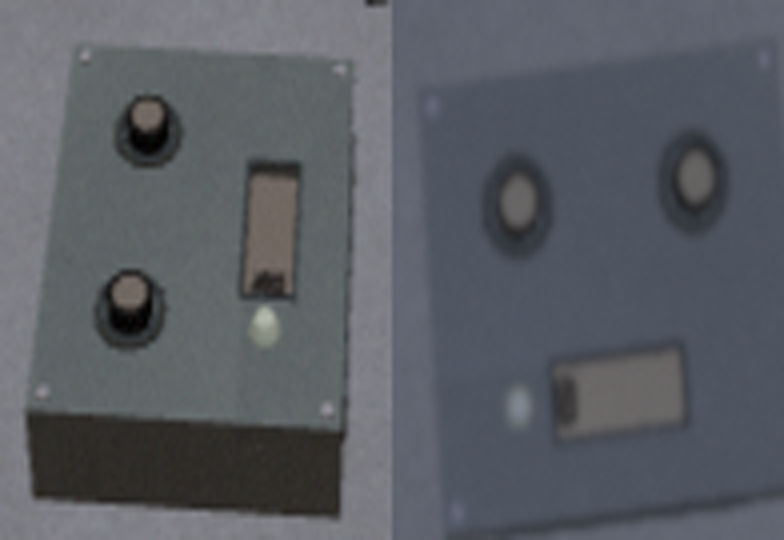

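Both views show the switch against the lamp end of the slot (side crop (268,283), top crop (566,400)), with both caps low in their collars.

```bash
python3 -m handwheel '[[0,[0,0,0],0],[0,[0,0,0],0],[0,[0,0,0],0],[0,[0,0,0],0]]'|grep tool_pos; python3 -c "
from station import bot
print(bot.sign_off())"
```

```text
tool_pos: [343.6, -8.4, 230.6]
the job is handed in; nothing more can be done
None
```

Job handed in after about 14 s of robot time: both buttons were out, so I pressed and latched each and let go, then slid the switch fully home at the lamp end; nothing else on the desk was touched and the arm is clear.

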